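# Roll the thick column into the vee holder and drop the clamp bar

### The arm

A 6-joint arm with a two-finger parallel gripper is mounted at the origin on the work surface. World frame = base frame: x ahead of the robot, y to its left, z up, the work surface at z = 0. Lengths are in m, angles in degrees, forces in N, time in s.
With the tool pointing down it reaches from about 0.3 to 0.95 m from the base axis. Payload 3.1 kg.
Tool frame: the origin (TCP) lies at the very end of the fingers, on their centre line; the grasp point (between the pads) lies 19 mm behind it; z points along the fingers, y is the line along which they close (so a half turn about z gives the same grasp; the last joint's range is limited). The gripper opens to 85 mm and grips with 20 to 120 N. Pads are 22 mm wide; open, the fingers measure 114 mm over their backs; the gripper's body (76 mm by 85 mm) begins 54 mm behind the grasp point. The pads swing forward as they close: fully open they stand 13 mm farther back than shut.
Start: joints at [63.043, 17.653, 93.61, -0, 68.738, -3.994], TCP at [0.244, 0.575, 0.231] pointing down, gripper open.
Joint ranges: [-175.34, 175.34], [-45.06, 112.39], [2.9, 150.54], [-68.45, 248.45], [3.09, 151.38], [-168.51, 168.51]. Speed limits (degrees/s): [159.86, 159.86, 180, 180, 180, 180].

### API

Orientations are given as a 3x3 rotation matrix whose columns are the frame's x, y, z axes.
In Python, from cell import r, snapshot, regions_of, tip_of gives the robot as it stands.
- The arm moves only by the tool servo_tool, never from a script. Its argument "rows" is a list that holds one entry, the list of rows, each a list of 6 numbers: the shift along the world's x, y, z in mm, then the turn, a rotation vector about the world's x, y, z in degrees. In form: [[[tx, ty, tz, rx, ry, rz], ...]]. A call has 1 to 20 rows; each row shifts and turns the commanded pose from where the row before left it; what a row does not reach is not made up. A row lasts 1/12 s, in which the tool goes at most 41.7 mm and 7.16 degrees, less where a joint would pass 70% of its speed; a pose out of reach is approached as far as the arm can. A call is refused whole if a number of a shift passes 41.7 or a number of a turn 7.16, either way. A call with a gripper value outside its range is refused whole. "claw" is the finger opening in mm, from 0 to 85.4, set as the call begins (left out, the last holds). The fingers move at their own pace and stop on an object; the grip force is fixed at half the most. Time passes only in rows, so rows that do not move let the fingers close. It gives the time, the measured TCP pose, the force, the opening and the grip force at its end, in the units of the state.
- r.get_state(): the state, without advancing time (a new reading comes with each control period).
- snapshot(name): name is "side" or "top"; returns a dict with "frame" (400x640x3 uint8, red, green, blue), "z_map" (400x640 float32, m along the optical axis (not along the pixel's ray), 0 where there is no reading), "K" (3x3 intrinsics, pixels), "origin" and "orientation" of the camera in the world. Camera axes: x right, y down, z forward; pixel columns grow to the right and rows downward; lengths in m; the calibration is good to about 2 mm. A picture is of the moment at which its call begins.
- r.job_done(): hands the job in; it is judged then, once.
Trained networks look in the newest picture that a camera, given by its name, has taken for a name from the list of things; names that differ only in an ending like _2 or _b are one class to them, and where a whole thing is asked for, a point or a joint stands for the part that bears it (a point fixed in the world has none). Each returns a list of dicts, best first, with "confidence" (0 to 1); they miss things now and then, are a little off and sometimes report something else, mostly with a low value. They report only what shows in the picture. A call takes as long as a camera call. They do not tell look-alikes from the thing itself.
- regions_of(camera, thing): "pixels" (400x640 bool, what is visible of it) and "box" ([left, top, width, height] in pixels, round what is visible of it).
- tip_of(camera, thing): "position" ([row, column] in pixels: a listed point, or the origin of a listed thing).
The state is a dict: "time": time; "qpos": joint angles; "qvel": joint speeds; "tau": joint torques, N m; "position": TCP position; "orientation": TCP orientation; "force": force on the tool from outside, world axes, zero at the start; "ft_torque": the same for the moment, N m; "opening": finger opening in m; "gripper_force": force on a finger pad.
Only numpy, scipy, OpenCV 4.12 (cv2) and the standard library are available. Lean on these libraries where they do the work, as an engineer would, in place of code of your own. Each camera call takes 0.05 s, during which the arm holds its last target. There are 200 camera calls.

### The job

Mount the thick chromatography column for the next run: roll it off its parking ledge into the vee of the column holder without lifting it, and let it settle centred there. Only then swing the clamp bar shut so that it rests on the column. Leave the slim column parked where it is.

Things in the scene. Friction and masses are not known exactly. Their poses are not given: they have to be found in the camera images.
- holder: Fixed grey block 200 x 200 mm, 40 mm high; origin at its underside's centre, z up. A 90 degree aluminium vee runs along its y at x = 0, 60 mm wide on top, bottom 10 mm over the bench. Level ledges (x 30 to 100 mm either side, 40 mm high, outer edge open) each have a 12 mm slot at 65 mm where a column is parked, sunk 1-2 mm; a level push of 2 to 5 N at its middle rolls it out.
- thick_column_mid (a point): Centre of the column to mount: polished steel tube (friction about 0.3, also on fingers), black tapered ends, 40 mm thick, 160 mm long (middle 120 mm straight), about 0.45 kg. Parked on either ledge along the holder's y, centre 59 mm over the bench; seated in the vee 38 mm, its top at 58 mm. Own y = its long axis; x and z turn as it rolls.
- slim_column_mid (a point): Centre of the slim column, to be left alone: same look and 160 mm length, but 25 mm thick. Parked on the other ledge along the holder's y, centre 51 mm over the bench.
- clamp_hinge (a point): Point on the clamp bar's hinge axis (parallel to the holder's x), 66 mm over the bench, at the holder's x = 0, y = 112 mm, in an aluminium post 34 to 40 mm wide (x), 76 mm high, at holder y 100 to 130 mm. Fixed, axes as the holder's. The bar: steel, 14 mm wide (x), 10 mm thick, with a black 24 mm ball centred 124 mm from the hinge.
- clamp_bar (a joint): Bar angle, rad: 0 shut (level over the vee, pointing to holder -y), pi/2 upright, 2.0 fully open, leaning to +y; starts at 1.7 to 1.95. Damped hinge: under 3 N at the ball moves it slowly; it leans back open by itself, and once pushed 20 degrees or more past upright to -y it falls shut slowly (1 to 4 s) by its own weight. Reads about 0.01 resting on the seated column.
Mind the look-alikes: they are no part of the job. Leave any yellow look-alike of the part that bears thick_column_mid alone.

How it is judged (in metres and radians):
On the way:
1. the thick column lies at rest, centred in the vee, while the clamp bar is still open (x of thick_column_mid in the frame of holder between -0.01 and 0.01 m and y of thick_column_mid in the frame of holder between -0.02 and 0.02 m and z of thick_column_mid in the frame of holder below 0.048 m and angle between the y axis of thick_column_mid and the y axis of holder, either way round below 0.17 rad and linear speed of thick_column below 0.03 m/s and value of joint clamp_bar above 1 rad), for 0.3 s.
At the end, for the whole second after the job is handed in: The thick column rests in the vee: within 10 mm of the vee's middle plane, 20 mm of the holder's middle lengthwise, centre under 48 mm high, along the vee within 10 degrees; the clamp bar is down on it (below 0.1 rad); the slim column is within 20 mm of its parked place (x of thick_column_mid in the frame of holder between -0.01 and 0.01 m and y of thick_column_mid in the frame of holder between -0.02 and 0.02 m and z of thick_column_mid in the frame of holder below 0.048 m and angle between the y axis of thick_column_mid and the y axis of holder, either way round below 0.17 rad and linear speed of thick_column below 0.03 m/s and value of joint clamp_bar below 0.1 rad and distance of slim_column_mid from where it was at the start of the episode below 0.02 m); the robot touches nothing.
It fails at once if the thick column is lifted (its centre more than 85 mm above the bench) instead of rolled (height (world z) of thick_column_mid above 0.085 m).
It fails at once if the slim column is moved more than 20 mm from where it is parked (distance of slim_column_mid from where it was at the start of the episode above 0.02 m).
It also fails if it takes over 45 s, if anything falls off the work surface, if the arm or the gripper's body presses on something with over 40 N, if the wrist force passes 120 N, or if a joint passes its speed limit or range.

## Working session

There is one attempt and no reset: what is moved stays moved. The work goes in short steps, Python scripts to look and compute and a tool call to move; the robot and the scene stay as the last step left them, time stands still between calls to the robot, and variables do not carry over. Pictures are saved under pics/ and viewed, at most 10 in all, crops included, and the job is handed in when it is done.

Besides the shell and the picture viewer there is one more tool, called after "Emit:" by a JSON object that holds its "api" and its "payload". servo_tool: Moves the arm, as the interface text tells. Its arguments: {"type":"object","properties":{"rows":{"type":"array","items":{"type":"array","items":{"type":"array","items":{"type":"number"}}}},"claw":{"type":"number"}},"required":["rows"]}

```bash
mkdir -p pics; cat > h.py <<'E'
import numpy as np, cv2
from cell import r, snapshot, regions_of, tip_of
def pts(s):
    z=s["z_map"]; K=np.array(s["K"]); v,u=np.mgrid[:400,:640]
    P=np.stack([(u-K[0,2])/K[0,0]*z,(v-K[1,2])/K[1,1]*z,z],-1)
    W=P@np.array(s["orientation"]).T+np.array(s["origin"]); W[z==0]=np.nan
    return W
def ray(s,row,col,h):
    K=np.array(s["K"]); d=np.array(s["orientation"])@np.array([(col-K[0,2])/K[0,0],(row-K[1,2])/K[1,1],1]); o=np.array(s["origin"])
    return o+d*(h-o[2])/d[2]
E
python3 - <<'E'
from h import *
hs=dict(holder=0.04,thick_column_mid=.059,slim_column_mid=.051,clamp_hinge=.066)
ims=[]
for c in("top","side"):
    s=snapshot(c); W=pts(s); ims.append(s["frame"]); print(c,s["origin"])
    for n,h in hs.items():
        for t in tip_of(c,n): print(n,"tip",np.round(t["position"],1),round(t["confidence"],2),np.round(ray(s,*t["position"],h if n!='holder' else 0),3))
        if n!='clamp_hinge':
          for g in regions_of(c,n):
            w=W[g["pixels"]]; print(n,"reg",g["box"],round(g["confidence"],2),np.round(np.nanmedian(w,0),3),np.round(np.nanmax(w[:,2]),3))
    for g in regions_of(c,"clamp_bar"): print("bar",g["box"],round(g["confidence"],2),np.round(np.nanmedian(W[g["pixels"]],0),3))
cv2.imwrite("pics/a.png",ims[0][:,:,::-1]);cv2.imwrite("pics/b.png",ims[1][:,:,::-1])
print(r.get_state()["time"])
E
```

```text
top [ 0.42833961 -0.02248839  0.83703606]
holder tip [150.1 278.4] 0.63 [0.584 0.081 0.   ]
holder reg [147.9, 82.8, 193.3, 132.2] 0.88 [0.585 0.094 0.04 ] 0.194
thick_column_mid tip [110.2 282.3] 0.82 [0.644 0.067 0.059]
thick_column_mid tip [179.1 445.9] 0.65 [ 0.523 -0.215  0.059]
thick_column_mid tip [282.5 243.6] 0.58 [0.345 0.131 0.059]
thick_column_mid reg [406.0, 154.5, 80.0, 55.2] 0.86 [ 0.523 -0.223  0.037] 0.045
thick_column_mid reg [233.8, 243.1, 23.6, 88.2] 0.78 [0.342 0.129 0.037] 0.044
thick_column_mid reg [235.7, 93.5, 90.0, 32.9] 0.61 [0.641 0.069 0.076] 0.084
slim_column_mid tip [180.7 266.4] 0.72 [0.521 0.095 0.051]
clamp_hinge tip [129.9 211.6] 0.75 [0.608 0.189 0.066]
bar [149.0, 100.8, 64.9, 38.3] 0.57 [0.606 0.22  0.15 ]
side [ 0.32695723 -0.63159725  0.51984481]
holder tip [201.7 339.5] 0.94 [0.576 0.077 0.   ]
holder reg [293.0, 96.4, 105.5, 138.5] 0.93 [0.586 0.036 0.037] 0.191
thick_column_mid tip [300.5 365.8] 0.78 [ 0.502 -0.257  0.059]
thick_column_mid tip [174.5 371.3] 0.76 [0.648 0.075 0.059]
thick_column_mid tip [199.  228.4] 0.57 [0.336 0.074 0.059]
thick_column_mid reg [329.5, 270.5, 88.8, 65.9] 0.67 [ 0.523 -0.246  0.035] 0.042
thick_column_mid reg [358.7, 157.3, 27.5, 42.8] 0.64 [0.635 0.036 0.074] 0.081
thick_column_mid reg [190.9, 187.0, 78.3, 29.9] 0.61 [0.34  0.116 0.029] 0.041
slim_column_mid tip [185.2 310.9] 0.98 [0.513 0.086 0.051]
slim_column_mid reg [308.9, 166.0, 14.7, 42.3] 0.88 [0.512 0.063 0.061] 0.065
clamp_hinge tip [151.1 333.5] 0.97 [0.599 0.193 0.066]
bar [328.5, 94.5, 11.4, 58.0] 0.94 [0.607 0.212 0.126]
0.9
```

View pics/a.png

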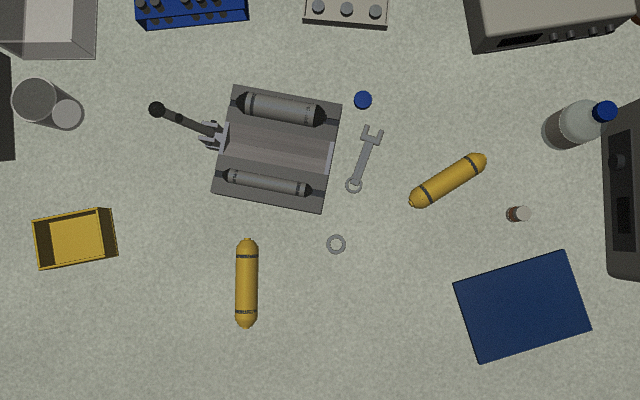

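View pics/b.png

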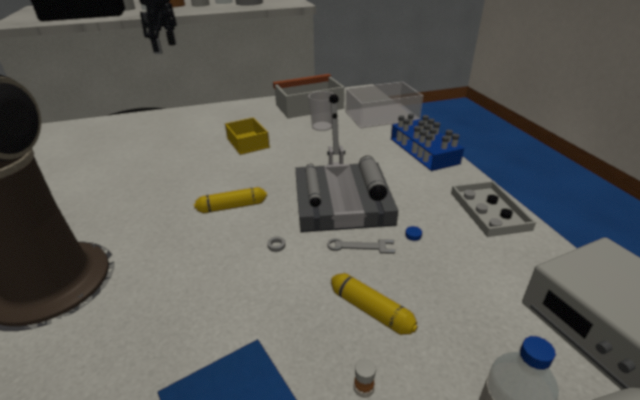

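The top view shows the grey thick column at (282,110) on the far ledge and the slim one at (268,182) on the near ledge. The yellow look-alikes are at (447,180) and (246,283). The clamp's ball is at (156,109). By thickness and colour I choose (282,110). Next I'll refine it and check one crop.

```bash
python3 - <<'E'
from h import *
s=snapshot("top"); W=pts(s); f=s["frame"]
cv2.imwrite("pics/c.png",cv2.resize(f[75:220,140:350],None,fx=3.5,fy=3.5,interpolation=cv2.INTER_CUBIC)[:,:,::-1])
near=(abs(W[...,0]-.583)<.17)&(abs(W[...,1]-.081)<.17)
m=near&(W[...,2]>.034)&(W[...,2]<.095)
m=cv2.morphologyEx(m.astype(np.uint8),cv2.MORPH_OPEN,np.ones((5,5)))
lab=cv2.connectedComponentsWithStats(m)[1]; l=lab[150,278] or lab[110,282]
print("rect",cv2.minAreaRect((W[lab==lab[110,282]][:,:2]*1000).astype(np.float32)))
for nm,(v,u),h in(("thick",(110,282),.066),("slim",(181,266),.055)):
    q=near&(W[...,2]>h)&(W[...,2]<.095); q=cv2.morphologyEx(q.astype(np.uint8),cv2.MORPH_OPEN,np.ones((3,3)))
    l=cv2.connectedComponents(q)[1]; k=l[v,u]; p=W[l==k]
    print(nm,k,len(p),np.nanpercentile(p[:,2],95),cv2.minAreaRect((p[:,:2]*1000).astype(np.float32)))
b=W[near&(W[...,2]>.16)]; print("ball",len(b),np.round(np.median(b,0),3),b.max(0)); 
st=r.get_state(); print(st["time"],st["position"],np.round(st["orientation"],3),st["force"],st["opening"])
E
```

```text
rect ((584.1323852539062, 93.60270690917969), (228.2208709716797, 200.5904083251953), 78.94178771972656)
thick 1 1780 0.08096674689488739 ((645.14501953125, 70.13350677490234), (154.11776733398438, 38.030330657958984), 79.10256958007812)
slim 4 1184 0.06556982994017838 ((517.6011352539062, 94.1697006225586), (155.9353485107422, 24.29084014892578), 79.00221252441406)
ball 282 [0.61  0.235 0.186] [0.62327085 0.25031709 0.19349551]
0.95 [0.24388316 0.57548838 0.23128674] [[-0.921  0.39  -0.   ]
 [ 0.39   0.921  0.   ]
 [ 0.     0.    -1.   ]] [ 0.37040038  0.17552744 -0.69057683] 0.08508177176880109
```

View pics/c.png

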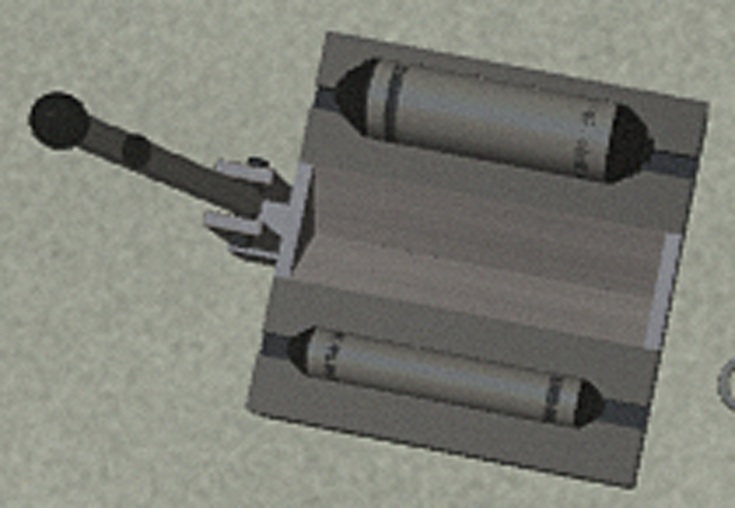

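The crop confirms it: the thick grey tube is parked on the far ledge and the slim one on the near ledge. The bar leans open to the left, with its ball at (60,120) in the crop. The holder is at about (0.581, 0.080) with a yaw of about -11°, and the two columns are 130 mm apart as expected.

Plan: straddle the thick column with both fingers along holder x, then roll it in with the far finger.

Emit:
{"api": "servo_tool", "payload": {"claw": 70, "rows": [[[22.3, -28.1, 0, 0, 0, -4.33], [22.3, -28.1, 0, 0, 0, -4.33], [22.3, -28.1, 0, 0, 0, -4.33], [22.3, -28.1, 0, 0, 0, -4.33], [22.3, -28.1, 0, 0, 0, -4.33], [22.3, -28.1, 0, 0, 0, -4.33], [22.3, -28.1, 0, 0, 0, -4.33], [22.3, -28.1, 0, 0, 0, -4.33], [22.3, -28.1, 0, 0, 0, -4.33], [22.3, -28.1, 0, 0, 0, -4.33], [22.3, -28.1, 0, 0, 0, -4.33], [22.3, -28.1, 0, 0, 0, -4.33], [22.3, -28.1, 0, 0, 0, -4.33], [22.3, -28.1, 0, 0, 0, -4.33], [22.3, -28.1, 0, 0, 0, -4.33], [22.3, -28.1, 0, 0, 0, -4.33], [22.3, -28.1, 0, 0, 0, -4.33], [22.3, -28.1, 0, 0, 0, -4.33]]]}}

```text
time: 2.45
position: [0.6462, 0.0681, 0.2314]
orientation: [[0.193, 0.981, 0.0], [0.981, -0.193, 0.0], [0.0, 0.0, -1.0]]
force: [0.0, 0.9, 0.3]
opening: 0.0701
gripper_force: 0.0
```

Emit:
{"api": "servo_tool", "payload": {"rows": [[[-1, 1, -25, 0, 0, 0], [0, 0, -30, 0, 0, 0], [0, 0, -30, 0, 0, 0], [0, 0, -25, 0, 0, 0], [0, 0, -20, 0, 0, 0], [0, 0, -15, 0, 0, 0], [0, 0, -15, 0, 0, 0], [0, 0, -12, 0, 0, 0], [0, 0, -12, 0, 0, 0], [0, 0, 0, 0, 0, 0]]]}}

```text
time: 3.28
position: [0.6421, 0.0705, 0.0444]
orientation: [[0.189, 0.982, -0.005], [0.982, -0.189, -0.0], [-0.001, -0.005, -1.0]]
force: [-0.2, 0.2, -0.3]
opening: 0.07
gripper_force: 0.0
```

```bash
python3 - <<'E'
from h import *
s=snapshot("side"); cv2.imwrite("pics/d.png",cv2.resize(s["frame"][80:240,270:430],None,fx=3.5,fy=3.5,interpolation=cv2.INTER_CUBIC)[:,:,::-1])
E
```

```text
(no output)
```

View pics/d.png

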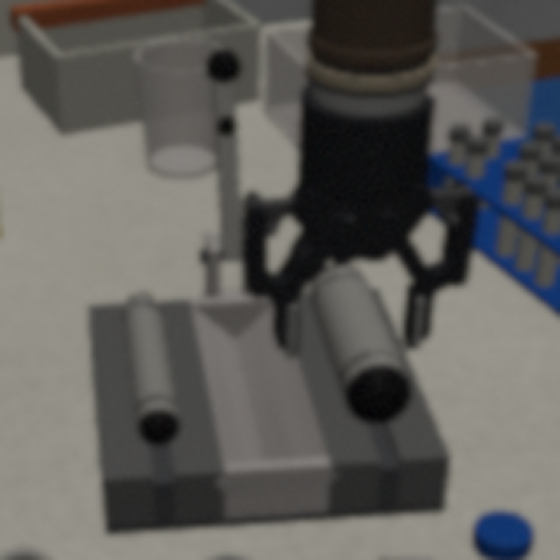

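The fingers straddle the thick column, the far one on its outer side at crop (418,320). Nothing is touching, so I'll roll it in.

Emit:
{"api": "servo_tool", "payload": {"rows": [[[-4.9, 1, 0, 0, 0, 0], [-4.9, 1, 0, 0, 0, 0], [-3, 0.6, 0, 0, 0, 0], [-3, 0.6, 0, 0, 0, 0], [-3, 0.6, 0, 0, 0, 0], [-3, 0.6, 0, 0, 0, 0], [-3, 0.6, 0, 0, 0, 0], [-3, 0.6, 0, 0, 0, 0], [-3, 0.6, 0, 0, 0, 0], [-3, 0.6, 0, 0, 0, 0], [-3, 0.6, 0, 0, 0, 0], [-3, 0.6, 0, 0, 0, 0]]]}}

```text
time: 4.33
position: [0.604, 0.0787, 0.047]
orientation: [[0.189, 0.982, -0.0], [0.982, -0.189, -0.0], [-0.0, -0.0, -1.0]]
force: [0.5, 0.4, 0.1]
opening: 0.07
gripper_force: 0.0
```

Emit:
{"api": "servo_tool", "payload": {"rows": [[[-2, 0.4, 0, 0, 0, 0], [-2, 0.4, 0, 0, 0, 0], [-2, 0.4, 0, 0, 0, 0], [-2, 0.4, 0, 0, 0, 0], [-2, 0.4, 0, 0, 0, 0], [-2, 0.4, 0, 0, 0, 0], [0, 0, 0, 0, 0, 0]]]}}

```text
time: 4.92
position: [0.5918, 0.0811, 0.0471]
orientation: [[0.189, 0.982, -0.001], [0.982, -0.189, 0.0], [-0.0, -0.001, -1.0]]
force: [0.0, 0.4, 0.3]
opening: 0.0701
gripper_force: 0.0
```

```bash
python3 - <<'E'
from h import *
s=snapshot("side"); cv2.imwrite("pics/e.png",cv2.resize(s["frame"][80:240,270:430],None,fx=3.5,fy=3.5,interpolation=cv2.INTER_CUBIC)[:,:,::-1])
E
```

```text
(no output)
```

View pics/e.png

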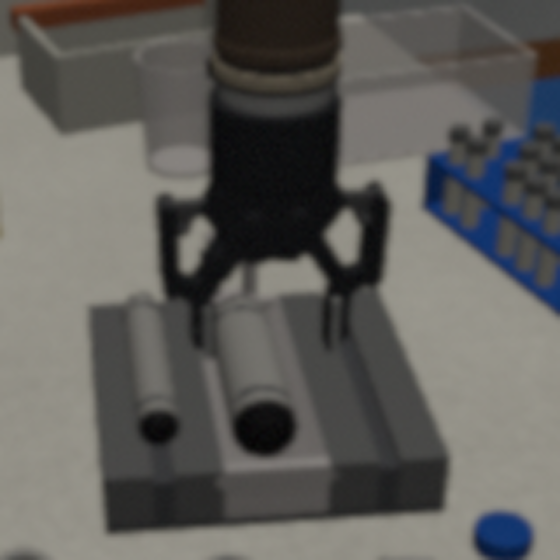

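The column now lies in the vee (crop 255,380), with the slim one untouched. I'll lift, check, and go behind the ball.

Emit:
{"api": "servo_tool", "payload": {"rows": [[[0, 0, 10, 0, 0, 0], [0, 0, 20, 0, 0, 0], [0, 0, 30, 0, 0, 0], [0, 0, 40, 0, 0, 0], [0, 0, 40, 0, 0, 0], [0, 0, 40, 0, 0, 0], [0, 0, 30, 0, 0, 0]]]}}

```text
time: 5.55
position: [0.5938, 0.0812, 0.2623]
orientation: [[0.189, 0.982, 0.005], [0.982, -0.189, 0.0], [0.001, 0.005, -1.0]]
force: [0.2, 0.8, 0.9]
opening: 0.0699
gripper_force: 0.0
```

Emit:
{"api": "servo_tool", "payload": {"claw": 0, "rows": [[[4.4, 32, 0, 0, 0, 0], [4.4, 32, 0, 0, 0, 0], [4.4, 32, 0, 0, 0, 0], [4.4, 32, 0, 0, 0, 0], [4.4, 32, 0, 0, 0, 0], [4.4, 32, 0, 0, 0, 0], [0, 0, 0, 0, 0, 0]]]}}

```text
time: 6.13
position: [0.6189, 0.2791, 0.2582]
orientation: [[0.185, 0.983, 0.002], [0.983, -0.185, 0.004], [0.005, 0.001, -1.0]]
force: [1.4, -0.9, -0.6]
opening: -0.0001
gripper_force: 0.0
```

```bash
python3 - <<'E'
from h import *
s=snapshot("top"); W=pts(s); f=s["frame"]
cv2.imwrite("pics/f.png",cv2.resize(f[75:220,110:350],None,fx=3,fy=3,interpolation=cv2.INTER_CUBIC)[:,:,::-1])
X=np.array([.982,-.191]);Y=np.array([.191,.982]); d=W[...,:2]-[.5814,.0805]; x=d@X;y=d@Y; z=W[...,2]
m=(abs(x)<.03)&(abs(y)<.097)&(z>.047)&(z<.09)
rc=cv2.minAreaRect((np.stack([x[m],y[m]],-1)*1000).astype(np.float32)); print(rc,np.percentile(z[m],95))
for t in tip_of("top","thick_column_mid"): w=ray(s,*t["position"],.038); print(t["confidence"],w,(w[:2]-[.5814,.0805])@np.array([X,Y]).T)
st=r.get_state(); print(st["time"],st["position"],st["opening"])
E
```

```text
((-0.5132198333740234, 0.16309356689453125), (37.77055358886719, 154.455078125), 0.028668470680713654) 0.06023032503708276
0.98 [0.57725134 0.08292983 0.038     ] [-0.00453808  0.0015937 ]
0.94 [0.33977665 0.13235379 0.038     ] [-0.2471782   0.00477036]
0.94 [ 0.51713188 -0.22136068  0.038     ] [-0.0054559 -0.3087024]
6.2333 [0.61866569 0.27418753 0.25768157] -1.8734640661114455e-05
```

View pics/f.png

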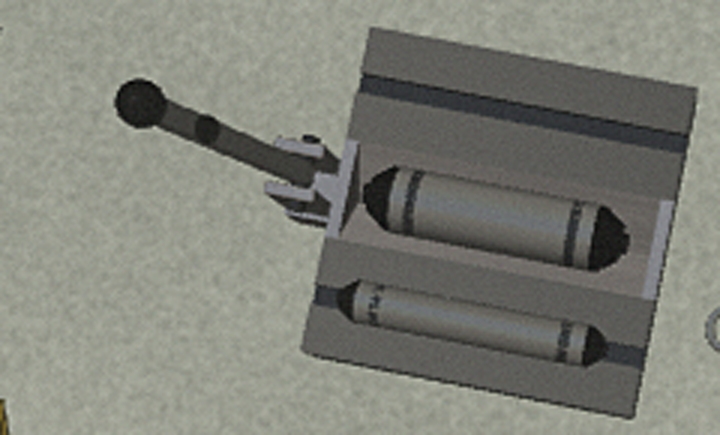

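The column is centred (x about -0.5 mm, y about 0, top at 60 mm) with the bar still open. I'll descend behind the ball and push toward -y.

Emit:
{"api": "servo_tool", "payload": {"rows": [[[0, 0, -15, 0, 0, 0], [0, 0, -20, 0, 0, 0], [0, 0, -20, 0, 0, 0], [0, 0, -20, 0, 0, 0], [0, 0, -10, 0, 0, 0], [0, 0, 0, 0, 0, 0], [-0.8, -3.9, 0, 0, 0, 0], [-0.8, -3.9, 0, 0, 0, 0], [-0.8, -3.9, 0, 0, 0, 0], [-0.8, -3.9, 0, 0, 0, 0], [-0.8, -3.9, 0, 0, 0, 0], [-0.8, -3.9, 0, 0, 0, 0], [-0.8, -3.9, 0, 0, 0, 0]]]}}

```text
time: 7.32
position: [0.6136, 0.2456, 0.1731]
orientation: [[0.189, 0.982, 0.001], [0.982, -0.189, 0.001], [0.001, 0.001, -1.0]]
force: [-0.2, 1.8, 0.6]
opening: -0.0
gripper_force: 0.5
```

Emit:
{"api": "servo_tool", "payload": {"rows": [[[-0.8, -3.9, 0, 0, 0, 0], [-0.8, -3.9, 0, 0, 0, 0], [-0.8, -3.9, 0, 0, 0, 0], [-0.8, -3.9, 0, 0, 0, 0], [-0.8, -3.9, 0, 0, 0, 0], [-0.8, -3.9, 0, 0, 0, 0], [-0.8, -3.9, 0, 0, 0, 0], [-0.8, -3.9, 0, 0, 0, 0], [-0.8, -3.9, 0, 0, 0, 0], [-0.8, -3.9, 0, 0, 0, 0]]]}}

```text
time: 8.15
position: [0.6051, 0.2063, 0.1722]
orientation: [[0.189, 0.982, -0.0], [0.982, -0.189, -0.0], [-0.0, -0.0, -1.0]]
force: [1.0, 1.0, 0.3]
opening: -0.0002
gripper_force: 0.2
```

Emit:
{"api": "servo_tool", "payload": {"rows": [[[-0.8, -3.9, 0, 0, 0, 0], [-0.8, -3.9, 0, 0, 0, 0], [-0.8, -3.9, 0, 0, 0, 0], [-0.8, -3.9, 0, 0, 0, 0], [-0.8, -3.9, 0, 0, 0, 0], [-0.8, -3.9, 0, 0, 0, 0], [-0.8, -3.9, 0, 0, 0, 0], [-0.8, -3.9, 0, 0, 0, 0], [-0.8, -3.9, 0, 0, 0, 0], [-0.8, -3.9, 0, 0, 0, 0], [-0.8, -3.9, 0, 0, 0, 0], [-0.8, -3.9, 0, 0, 0, 0], [-0.8, -3.9, 0, 0, 0, 0], [-0.8, -3.9, 0, 0, 0, 0], [-0.8, -3.9, 0, 0, 0, 0]]]}}

```text
time: 9.4
position: [0.5932, 0.1478, 0.1723]
orientation: [[0.189, 0.982, -0.0], [0.982, -0.189, -0.0], [-0.0, -0.0, -1.0]]
force: [0.3, 0.0, 0.3]
opening: 0.0003
gripper_force: 0.0
```

Emit:
{"api": "servo_tool", "payload": {"rows": [[[0, 0, 0, 0, 0, 0], [0, 0, 0, 0, 0, 0], [0, 0, 20, 0, 0, 0], [0, 0, 30, 0, 0, 0], [0, 0, 30, 0, 0, 0], [0, 20, 20, 0, 0, 0], [0, 40, 0, 0, 0, 0], [0, 40, 0, 0, 0, 0], [0, 40, 0, 0, 0, 0], [0, 0, 0, 0, 0, 0], [0, 0, 0, 0, 0, 0], [0, 0, 0, 0, 0, 0], [0, 0, 0, 0, 0, 0], [0, 0, 0, 0, 0, 0], [0, 0, 0, 0, 0, 0], [0, 0, 0, 0, 0, 0], [0, 0, 0, 0, 0, 0], [0, 0, 0, 0, 0, 0], [0, 0, 0, 0, 0, 0], [0, 0, 0, 0, 0, 0]]]}}

```text
time: 11.07
position: [0.5933, 0.2882, 0.2723]
orientation: [[0.189, 0.982, 0.0], [0.982, -0.189, 0.0], [0.0, 0.0, -1.0]]
force: [-0.2, 0.7, 0.3]
opening: -0.0004
gripper_force: 0.0
```

Emit:
{"api": "servo_tool", "payload": {"rows": [[[0, 0, 0, 0, 0, 0], [0, 0, 0, 0, 0, 0], [0, 0, 0, 0, 0, 0], [0, 0, 0, 0, 0, 0], [0, 0, 0, 0, 0, 0], [0, 0, 0, 0, 0, 0], [0, 0, 0, 0, 0, 0], [0, 0, 0, 0, 0, 0], [0, 0, 0, 0, 0, 0], [0, 0, 0, 0, 0, 0], [0, 0, 0, 0, 0, 0], [0, 0, 0, 0, 0, 0], [0, 0, 0, 0, 0, 0], [0, 0, 0, 0, 0, 0], [0, 0, 0, 0, 0, 0], [0, 0, 0, 0, 0, 0], [0, 0, 0, 0, 0, 0], [0, 0, 0, 0, 0, 0], [0, 0, 0, 0, 0, 0], [0, 0, 0, 0, 0, 0]]]}}

```text
time: 12.73
position: [0.5933, 0.2883, 0.2722]
orientation: [[0.189, 0.982, -0.0], [0.982, -0.189, 0.0], [0.0, -0.0, -1.0]]
force: [-0.7, 0.5, -0.6]
opening: -0.0001
gripper_force: 0.0
```

```bash
python3 - <<'E'
from h import *
s=snapshot("top"); W=pts(s); f=s["frame"]
a=cv2.resize(f[75:220,140:350],None,fx=1.9,fy=1.9); s2=snapshot("side"); b=cv2.resize(s2["frame"][80:240,270:430],(a.shape[0],a.shape[0]))
cv2.imwrite("pics/g.png",np.hstack([a,b])[:,:,::-1])
X=np.array([.982,-.191]);Y=np.array([.191,.982]); d=W[...,:2]-[.5814,.0805]; x=d@X;y=d@Y; z=W[...,2]
m=(abs(x)<.03)&(abs(y)<.097)&(z>.045)&(z<.13)
print(cv2.minAreaRect((np.stack([x[m],y[m]],-1)*1000).astype(np.float32)))
for a0 in (-.06,-.012,.02,.05,.08): k=(abs(x)<.005)&(abs(y-a0)<.004); print(a0,np.nanmedian(z[k]))
m=(abs(x+.065)<.03)&(abs(y)<.097)&(z>.055);print(cv2.minAreaRect((np.stack([x[m],y[m]],-1)*1000).astype(np.float32)))
st=r.get_state(); print(st["time"],st["position"])
E
```

```text
((-0.5194015502929688, 9.839736938476562), (39.12711715698242, 174.2542266845703), 0.198411226272583)
-0.06 0.05884770992235333
-0.012 0.08237052906711051
0.02 0.07515013844578788
0.05 0.07520192636216894
0.08 0.07297155554825585
((-65.26959228515625, 0.8097152709960938), (158.22398376464844, 24.478750228881836), 89.9903335571289)
12.8333 [0.59327728 0.2882483  0.2722823 ]
```

View pics/g.png

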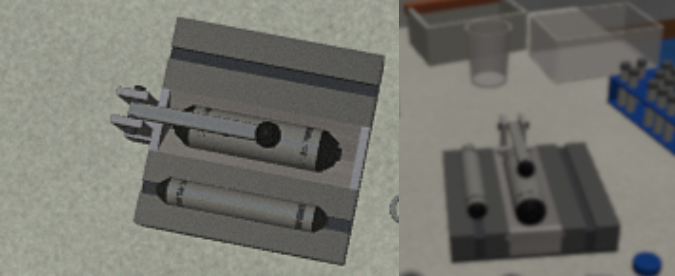

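The bar is down over the seated column (ball at crop (267,133)), and the slim column is in place at x=-65, y=0.8. I'll wait a moment and confirm it has settled.

Emit:
{"api": "servo_tool", "payload": {"rows": [[[0, 0, 0, 0, 0, 0], [0, 0, 0, 0, 0, 0], [0, 0, 0, 0, 0, 0], [0, 0, 0, 0, 0, 0], [0, 0, 0, 0, 0, 0], [0, 0, 0, 0, 0, 0], [0, 0, 0, 0, 0, 0], [0, 0, 0, 0, 0, 0], [0, 0, 0, 0, 0, 0], [0, 0, 0, 0, 0, 0], [0, 0, 0, 0, 0, 0], [0, 0, 0, 0, 0, 0], [0, 0, 0, 0, 0, 0], [0, 0, 0, 0, 0, 0], [0, 0, 0, 0, 0, 0], [0, 0, 0, 0, 0, 0], [0, 0, 0, 0, 0, 0], [0, 0, 0, 0, 0, 0], [0, 0, 0, 0, 0, 0], [0, 0, 0, 0, 0, 0]]]}}

```text
time: 14.5
position: [0.5933, 0.2882, 0.2722]
orientation: [[0.189, 0.982, -0.0], [0.982, -0.189, -0.0], [-0.0, -0.0, -1.0]]
force: [-0.1, 0.0, -0.1]
opening: 0.0001
gripper_force: 0.0
```

```bash
python3 - <<'E'
from h import *
s=snapshot("top"); W=pts(s)
X=np.array([.982,-.191]);Y=np.array([.191,.982]); d=W[...,:2]-[.5814,.0805]; x=d@X;y=d@Y; z=W[...,2]
h=[]
for a0 in (-.06,-.012,.02,.05,.08): k=(abs(x)<.005)&(abs(y-a0)<.004); h.append(np.nanmedian(z[k]))
print(h)
if h[1]<.085 and abs(h[2]-h[3])<.002 and h[0]<.063: print(r.job_done())
E
```

```text
[np.float64(0.058898040703609544), np.float64(0.08224164586789962), np.float64(0.07526868243516494), np.float64(0.0734671538326942), np.float64(0.07315767622678704)]
the job is handed in; nothing more can be done
None
```

I handed the job in at about 14.5 s: the thick column was rolled into the vee and measured within 1 mm of centre with the bar still open. The clamp bar then swung shut onto it, the slim column is still in its slot, and the arm is clear; the hand-in returned no verdict.

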